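# Touch pen back into the counter's pen cup

## Task

At the cash desk, take the long slim touch pen out of the sloping rest and stand it upright, tip down, in the pen cup on the counter, with its tip down on the cup's floor. Leave the thick marker and the short seal stick lying in their lanes of the rest.

Things in the scene. Friction and masses are not known exactly. Their poses are not given: they have to be found in the camera images.
- pen_mid (a point): Centre of the touch pen: a round black rod, 14 mm across, 170 mm long, 35 g, with a steel nose narrowing to a 6 mm tip (balance point 18 mm below the centre). z runs along it from tip (85 mm below) to blunt end (85 mm above). It starts leaning 35 degrees from vertical in a V lane of a fixed sloping rest, tip down, blunt end up and away from the robot; its upper 85 mm stick out free.
- cup: Pen cup, an open round grey cup fixed to the counter, 80 mm high, outside diameter 48 mm at the rim and 34 mm at the foot, wall 4 mm (mouth 40 mm wide inside; inner floor 26 mm wide, 6 mm above the underside). A flat steel disc 68 mm wide lies round its foot. Origin at the centre of its underside, z up.
- marker_mid (a point): Centre of the thick capped marker, 22 mm across, 125 mm long, black with a grey upper part, leaning alike in another lane; z along it, upwards. To be left alone. The rest is wooden, 225 mm wide, its upper edge 100 mm above the counter, with three lanes 85 mm apart side by side; which thing lies in which lane varies.
- seal_mid (a point): Centre of the short seal stick, a black round stick 16 mm across and 100 mm long, leaning alike in the remaining lane of the rest; z along it, upwards. To be left alone.

How it is judged:
By the outcome, as a careful person would: the job done as asked, in the order asked, and still so for the second after the job is handed in, with the robot touching nothing.
It also fails if it takes over 35 s, if anything falls off the work surface, if the arm or the gripper's body presses on something with over 40 N, if the wrist force passes 120 N, or if a joint passes its speed limit or range.

## Robot

A 6-joint arm with a two-finger parallel gripper is mounted at the origin on the work surface. World frame = base frame: x ahead of the robot, y to its left, z up, the work surface at z = 0. Lengths are in m, angles in degrees, forces in N, time in s.
With the tool pointing down it reaches from about 0.375 to 0.9 m from the base axis. Payload 3.1 kg.
Tool frame: the origin (TCP) lies at the very end of the fingers, on their centre line; the grasp point (between the pads) lies 19 mm behind it; z points along the fingers, y is the direction in which the jaws open and shut (so a half turn about z gives the same grasp; the last joint's range is limited). The gripper opens to 85 mm and grips with 20 to 120 N. Pads are 22 mm wide; open, the fingers measure 114 mm over their backs; the gripper's body (76 mm by 85 mm) begins 54 mm behind the grasp point. The pads swing forward as they close: fully open they stand 13 mm farther back than shut.
Start: joints at [-84.54, 30.224, 82.088, -0, 67.689, -10.227], TCP at [0.169, -0.602, 0.231] pointing down, gripper open.
Joint ranges: [-176.69, 176.69], [-43.24, 126.21], [12.49, 139.97], [-82, 262], [0, 151.66], [-163.58, 163.58]. Speed limits (degrees/s): [159.86, 159.86, 180, 180, 180, 180].

## Interface

Orientations are given as a 3x3 rotation matrix whose columns are the frame's x, y, z axes.
In Python, from rig import arm gives the robot as it stands. Calls block until the motion is done:
- arm.movep(position, orientation): joint-space move of the TCP to a pose.
- arm.movel(position, attitude=None, speed=0.15, until_force=None): straight line of the TCP; attitude=None keeps the orientation; speed is the mean speed in m/s. With until_force (N) it stops when the force on the tool has changed by that much, and returns True; else False.
- arm.set_joints(angles): joint-space move.
- arm.release() and arm.clamp(force=None): open the fingers fully, or close them until they stop; force is the grip in N (None keeps the last).
- arm.wait(seconds).
- arm.solve_ik(position, orientation): joint angles nearest the present ones, or None.
- arm.state(): the state.
- arm.get_image(name): name is "scene" or "top"; returns the picture (400x640x3 uint8, red, green, blue); there is no depth.
- arm.camera_params(name): a dict with "camera_matrix" (3x3 intrinsics, pixels), "rvec" (rotation vector, rad) and "tvec" (3), from world to camera coordinates, as OpenCV has them. Camera axes: x right, y down, z forward; pixel columns grow to the right and rows downward; lengths in m; the calibration is good to about 2 mm. A picture is of the moment at which its call begins. camera_params takes no time and is no camera call.
A pose or a line that the arm cannot do raises arm.IKError and nothing moves.
- arm.close_job(): hands the job in, once; it reports no verdict.
The state is a dict: "t": time; "joint_positions": joint angles; "dq": joint speeds; "effort": joint torques, N m; "tcp_pos": TCP position; "tcp_rot": TCP orientation; "ft_force": force on the tool from outside, world axes, zero at the start; "ft_torque": the same for the moment, N m; "finger_gap": opening from 0.0 (shut) to 1.0 (fully open).
Only numpy, scipy, OpenCV 4.12 (cv2) and the standard library are available. Lean on these libraries where they do the work, as an engineer would, in place of code of your own. Each camera call takes 0.05 s, during which the arm holds its last target.

## Working session

There is one attempt and no reset: what is moved stays moved. The work goes in short steps, each a Python script; the robot and the scene stay as the last script left them, time stands still between calls to the robot, and variables do not carry over. Pictures are saved under pics/ and viewed, and the job is handed in when it is done.

```bash
ls; mkdir -p pics; python3 - <<'E'
from rig import arm
import cv2
for n in("scene","top"):
    cv2.imwrite(f"pics/{n}0.png",arm.get_image(n)[:,:,::-1]); p=arm.camera_params(n); print(n,p)
    R=cv2.Rodrigues(p["rvec"])[0]; print(-R.T@p["tvec"].ravel() if hasattr(p["tvec"],"ravel") else -R.T@p["tvec"])
print(arm.state())
E
```

```text
pics
scene {'camera_matrix': array([[419.74962623,   0.        , 316.20604235],
       [  0.        , 419.74962623, 198.89967082],
       [  0.        ,   0.        ,   1.        ]]), 'rvec': array([ 1.35796469,  2.07234951, -0.98400264]), 'tvec': array([ 0.23519803, -0.24652374,  1.1783203 ])}
[1.0745074  0.21033907 0.55292144]
top {'camera_matrix': array([[498.81590233,   0.        , 326.31896907],
       [  0.        , 498.81590233, 200.7414193 ],
       [  0.        ,   0.        ,   1.        ]]), 'rvec': array([ 2.19367052, -2.15951787,  0.13462255]), 'tvec': array([-0.03355653,  0.5374482 ,  0.91336645])}
[ 0.43953792 -0.00795905  0.96486162]
{'t': 0.1, 'joint_positions': array([-8.45391115e+01,  3.02726438e+01,  8.21509365e+01, -1.30290616e-03,
        6.76892785e+01, -1.02267196e+01]), 'dq': array([-0.04897115, -0.11964575, -0.11229276,  0.05966955, -0.02748908,
       -0.05323867]), 'effort': array([-2.38980147e-04, -4.43305635e+01, -1.78585768e+01, -2.46618702e-04,
        3.88332177e-03, -1.44287287e-05]), 'tcp_pos': array([ 0.16895967, -0.60104371,  0.23043165]), 'tcp_rot': array([[ 9.62747943e-01,  2.70400359e-01, -2.08396581e-04],
       [ 2.70400239e-01, -9.62746007e-01,  1.95881520e-03],
       [ 3.29031357e-04, -1.94219579e-03, -9.99998060e-01]]), 'ft_force': array([-0.1255949 , -0.25308739,  0.2447146 ]), 'ft_torque': array([ 0.01226885,  0.03714938, -0.02348799]), 'finger_gap': 1.0009975411824046}
```

View pics/scene0.png

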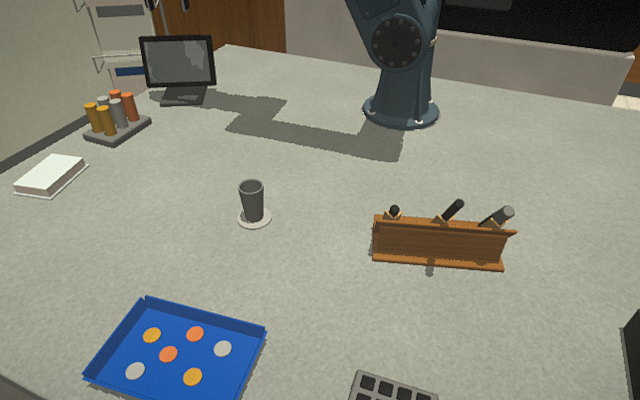

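View pics/top0.png

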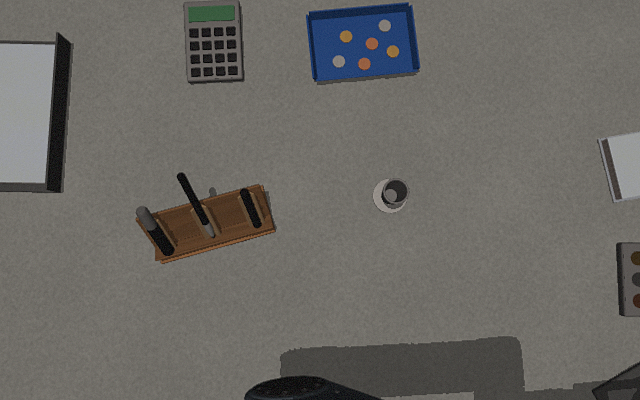

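The pen lies in the middle lane, at about (182,176)-(211,236) in the top view and (462,203) in the scene view. The marker is on the left of the top view and the seal on the right. The cup is near (393,194) in the top view. I'll zoom in next.

```bash
python3 - <<'E'
import cv2,numpy as np
t=cv2.imread("pics/top0.png");s=cv2.imread("pics/scene0.png")
def z(im,x,y,w,h,k): return cv2.resize(im[y:y+h,x:x+w],None,fx=k,fy=k,interpolation=cv2.INTER_CUBIC)
a=np.clip(z(t,130,160,150,110,5).astype(float)*1.8,0,255);cv2.imwrite("pics/zt.png",a)
a=np.clip(z(s,360,190,160,95,5).astype(float)*1.5,0,255);cv2.imwrite("pics/zs.png",a)
a=np.clip(np.hstack([z(s,225,165,60,70,6),z(t,365,165,60,70,6)]).astype(float)*1.5,0,255);cv2.imwrite("pics/zc.png",a)
E
```

```text
[ WARN:0@0.063] global loadsave.cpp:1063 imwrite_ Unsupported depth image for selected encoder is fallbacked to CV_8U.
```

View pics/zt.png

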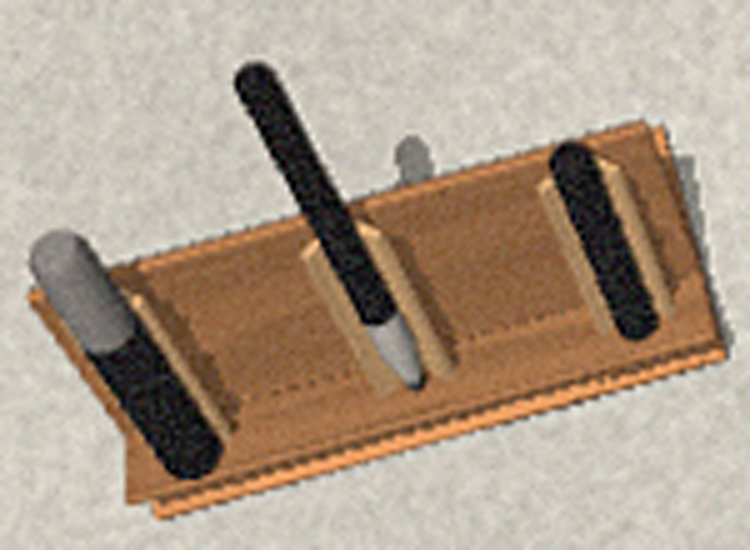

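View pics/zs.png

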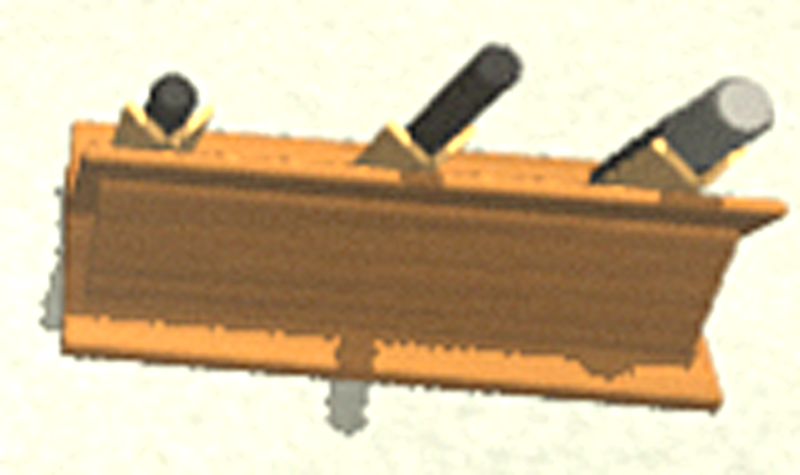

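View pics/zc.png

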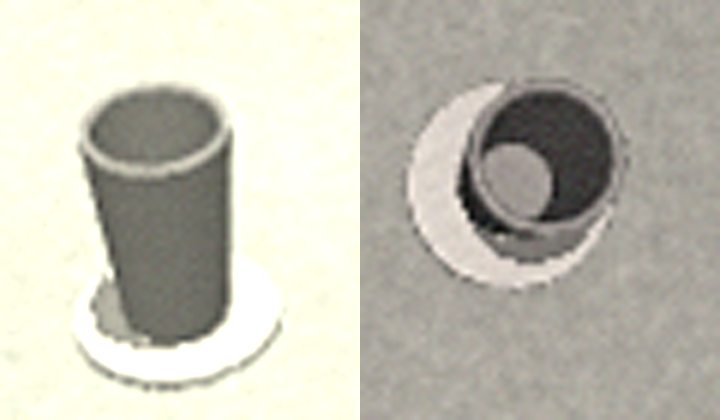

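```bash
cat > h.py <<'E'
import cv2,numpy as np
from rig import arm
P={n:arm.camera_params(n) for n in("scene","top")}
def ray(n,uv):
    p=P[n];R=cv2.Rodrigues(p["rvec"])[0]
    q=cv2.undistortPoints(np.array([[uv]],float),p["camera_matrix"],None)[0,0]
    d=R.T@np.array([q[0],q[1],1]);return -R.T@p["tvec"],d/np.linalg.norm(d)
def onz(n,uv,z):
    c,d=ray(n,uv);return c+d*(z-c[2])/d[2]
def proj(n,X):
    p=P[n];return cv2.projectPoints(np.atleast_2d(X).astype(float),p["rvec"],p["tvec"],p["camera_matrix"],None)[0][:,0]
def tri(us,ut):
    c1,d1=ray("scene",us);c2,d2=ray("top",ut)
    s=np.linalg.lstsq(np.c_[d1,-d2],c2-c1,rcond=None)[0]
    a,b=c1+s[0]*d1,c2+s[1]*d2;return (a+b)/2,np.linalg.norm(a-b)
E
python3 - <<'E'
from h import *
np.set_printoptions(precision=4,suppress=True)
t=cv2.imread("pics/top0.png");s=cv2.imread("pics/scene0.png")
# pen mask in top
m=np.zeros(t.shape[:2],np.uint8);m[168:228,172:212]=(t[168:228,172:212].max(2)<45)*255
n,l,st,ce=cv2.connectedComponentsWithStats(m);i=1+np.argmax(st[1:,4]);print("top pen",st[i],ce[i])
pts=np.argwhere(l==i)[:,::-1].astype(np.float32);top_line=cv2.fitLine(pts,cv2.DIST_L2,0,.01,.01).ravel();print(top_line)
print("minrect",cv2.minAreaRect(pts))
m=np.zeros(s.shape[:2],np.uint8);m[195:222,442:468]=(s[195:222,442:468].max(2)<60)*255
n,l,st,ce=cv2.connectedComponentsWithStats(m);i=1+np.argmax(st[1:,4]);print("scene pen",st[i],ce[i])
pts=np.argwhere(l==i)[:,::-1].astype(np.float32);sl=cv2.fitLine(pts,cv2.DIST_L2,0,.01,.01).ravel();print(sl,cv2.minAreaRect(pts))
def nrm(nm,L):
    a=ray(nm,L[2:]);b=ray(nm,L[2:]+20*L[:2]);n_=np.cross(a[1],b[1]);return n_/np.linalg.norm(n_)
d=np.cross(nrm("top",top_line),nrm("scene",sl));d/=np.linalg.norm(d);d*=np.sign(d[2])
print("2-plane axis",d,"lean",np.degrees(np.arccos(d[2])),"az",np.degrees(np.arctan2(d[1],d[0])))
# lean=35 in top plane
N=nrm("top",top_line);from scipy.optimize import fsolve
L=np.radians(35)
for g in(0.,.5,-.5):
    a=fsolve(lambda a:N@[np.sin(L)*np.cos(a[0]),np.sin(L)*np.sin(a[0]),np.cos(L)],[g]);print("az@35",np.degrees(a))
B,e=tri((460,203),(181.2,175.6));print("B",B,e)
for u in((165,512),(725,352)):print(onz("top",np.array(u)/5+[130,160],0.0))
a=onz("top",np.array((165,512))/5+[130,160],0.005);b=onz("top",np.array((725,352))/5+[130,160],0.005);print("rest width",np.linalg.norm(a-b),"normal az",np.degrees(np.arctan2(-(b-a)[0],(b-a)[1])))
# cup
print("rim tri",tri((251,186.7),(396.2,190.8)),onz("scene",(251,186.7),.08),onz("top",(396.2,190.8),.08))
m=(t.min(2)>115).astype(np.uint8)*0
# disc
for nm,im in(("top",t),("scene",s)):
    x0,y0=(365,170) if nm=="top" else (230,195)
    sub=im[y0:y0+50,x0:x0+50];print(nm,np.percentile(sub.min(2),[10,50,90,98]))
print("seal tip/top", (130+567/5,160+155/5))
E
```

```text
top pen [177 173  32  52 435] [192.6897 198.5724]
[  0.4704   0.8825 192.6897 198.5724]
minrect ((192.74522399902344, 198.36624145507812), (57.701683044433594, 8.300103187561035), 61.38954162597656)
scene pen [442 200  22  21 198] [452.1667 209.4545]
[  0.7146  -0.6995 452.1667 209.4545] ((452.50006103515625, 209.5000457763672), (8.485280990600586, 25.45584487915039), 45.0)
2-plane axis [0.5599 0.1681 0.8113] lean 35.774367164284214 az 16.714155258628626
az@35 [16.3241]
az@35 [16.3241]
az@35 [16.3241]
B [0.5606 0.2139 0.1625] 0.002619446970832378
[0.4174 0.2843 0.    ]
[0.4817 0.0725 0.    ]
rest width 0.22014483671758123 normal az -163.10474424647418
rim tri (array([ 0.5528, -0.1494,  0.0756]), np.float64(0.0010440343845333187)) [ 0.5575 -0.1456  0.08  ] [ 0.5525 -0.1492  0.08  ]
top [ 42. 104. 132. 139.]
scene [ 67. 156. 166. 182.]
seal tip/top (243.4, 191.0)
```

```bash
python3 - <<'E'
from h import *
np.set_printoptions(precision=4,suppress=True)
t=cv2.imread("pics/top0.png");s=cv2.imread("pics/scene0.png")
# disc masks (bright) hull ellipse fit
g=t.min(2);m=np.zeros_like(g);m[172:220,366:412]=(g[172:220,366:412]>125)*255
m=cv2.morphologyEx(m,cv2.MORPH_OPEN,np.ones((3,3),np.uint8))
n,l,st,ce=cv2.connectedComponentsWithStats(m);i=1+np.argmax(st[1:,4]);print(st[i])
cx,cy=[],[]
pts=np.argwhere(l==i)[:,::-1].astype(np.float32);h=cv2.convexHull(pts)
print("disc top circ",cv2.minEnclosingCircle(pts)); (c,r)=cv2.minEnclosingCircle(pts);print(onz("top",c,.002), "r m", r/498*0.963)
g=s.min(2);m=np.zeros_like(g);m[200:235,230:280]=(g[200:235,230:280]>172)*255
n,l,st,ce=cv2.connectedComponentsWithStats(m);i=1+np.argmax(st[1:,4]);print("scene disc",st[i])
x,y,w,hh=st[i][:4]
# rims predicted from candidates
a=np.linspace(0,2*np.pi,60)
for c in((.5528,-.1494),(.554,-.1485)):
  for nm,im,b in(("scene",s,(225,165)),("top",t,(365,165))):
    o=im.copy();o=cv2.resize(o[b[1]:b[1]+70,b[0]:b[0]+60],None,fx=6,fy=6)
    for r,z in((.024,.08),(.02,.08),(.034,.002)):
        q=proj(nm,np.c_[c[0]+r*np.cos(a),c[1]+r*np.sin(a),a*0+z]);q=(q+.5-b)*6-.5
        cv2.polylines(o,[q.round().astype(int)],True,(0,0,255),1)
    cv2.imwrite(f"pics/o_{nm}_{c[0]}.png",o)
cv2.imwrite("pics/o.png",np.hstack([cv2.imread(f"pics/o_{n}_{c}.png") for c in(.5528,) for n in("scene","top")]))
# pen check
L=np.radians(35)
for az in(16.3,16.9):
  A=np.radians(az);d=np.array([np.sin(L)*np.cos(A),np.sin(L)*np.sin(A),np.cos(L)])
  B,e=tri((459.6,202.6),(180.8,175.2));print("B",B,e,"T",B-.17*d,proj("top",[B,B-.17*d]).tolist(),proj("scene",B).tolist())
E
```

```text
[373 180  20  33 260]
disc top circ ((387.5, 196.0), 16.620868682861328)
[ 0.552  -0.1447  0.002 ] r m 0.0321403545011957
scene disc [238 207  33  21 197]
B [0.5611 0.2137 0.1637] 0.0015615500445212748 T [0.4675 0.1864 0.0244] [[180.3005600121773, 175.25643057035415], [212.8822351005229, 236.44007260618955]] [[459.0326808796053, 202.6212294066558]]
B [0.5611 0.2137 0.1637] 0.0015615500445212748 T [0.4678 0.1854 0.0244] [[180.3005600121773, 175.25643057035415], [213.41250194889898, 236.29208858878542]] [[459.0326808796053, 202.6212294066558]]
```

View pics/o.png

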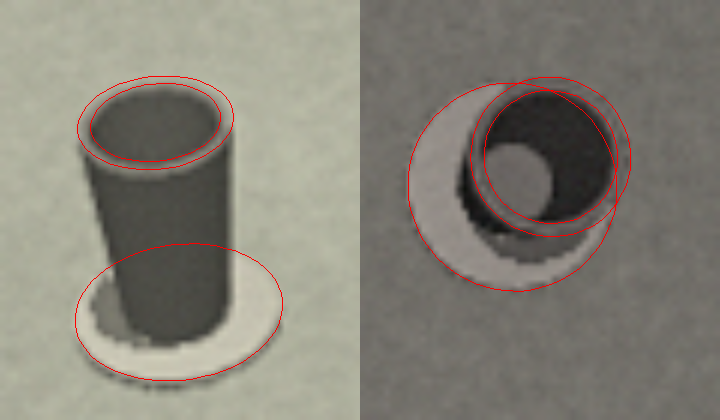

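```bash
cat >> h.py <<'E'
L=np.radians(35);A=np.radians(16.6)
d=np.array([np.sin(L)*np.cos(A),np.sin(L)*np.sin(A),np.cos(L)])
nn=np.array([-np.cos(L)*np.cos(A),-np.cos(L)*np.sin(A),np.sin(L)])
e=np.array([-np.sin(A),np.cos(A),0])
def Rm(y,z): return np.c_[np.cross(y,z),y,z]
Bp=np.array([.561,.2137,.1635])
CUP=np.array([.554,-.1485])
Rg={s:Rm(s*e,-d) for s in(1,-1)}
E
python3 - <<'E'
from h import *
np.set_printoptions(precision=3,suppress=True)
for s in(1,-1):
  for k in(-.044,.08): print(s,k,arm.solve_ik(Bp+k*d,Rg[s]))
  for yaw in(-16,0,17):
    y=s*np.array([-np.sin(np.radians(yaw)),np.cos(np.radians(yaw)),0])
    print("cup",yaw,arm.solve_ik([*CUP,.13],Rm(y,np.array([0,0,-1.]))))
E
```

```text
1 -0.044 [ 11.457  49.371  69.013  -2.966  96.5   -94.553]
1 0.08 [ 11.909  49.229  51.671  -2.943 113.982 -95.042]
cup -16 [ -26.164   34.061   94.804   -0.      51.135 -100.164]
cup 0 [ -26.164   34.061   94.804   -0.      51.135 -116.164]
cup 17 [ -26.164   34.061   94.804   -0.      51.135 -133.164]
-1 -0.044 [11.457 49.371 69.013 -2.966 96.5   85.447]
-1 0.08 [ 11.909  49.229  51.671  -2.943 113.982  84.958]
cup -16 [-26.164  34.061  94.804  -0.     51.135  79.836]
cup 0 [-26.164  34.061  94.804  -0.     51.135  63.836]
cup 17 [-26.164  34.061  94.804  -0.     51.135  46.836]
```

```bash
python3 - <<'E'
from h import *
np.set_printoptions(precision=4,suppress=True)
arm.movep([.5,.1,.38],Rm(-e,np.array([0,0,-1.])))
arm.movep(Bp+.06*d,Rg[-1]); print(arm.state()["t"])
for n in P: cv2.imwrite(f"pics/{n}1.png",arm.get_image(n)[:,:,::-1])
E
```

```text
3.825
```

View pics/scene1.png

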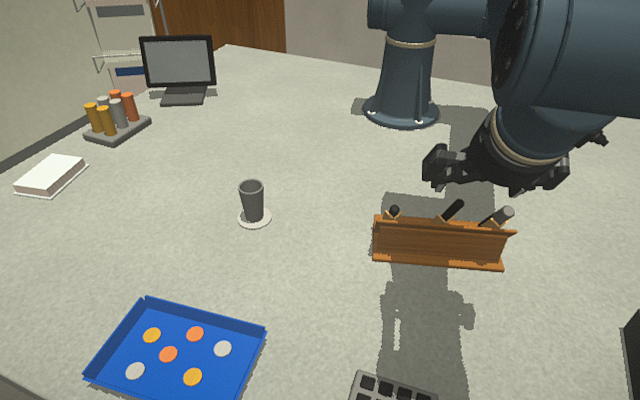

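View pics/top1.png

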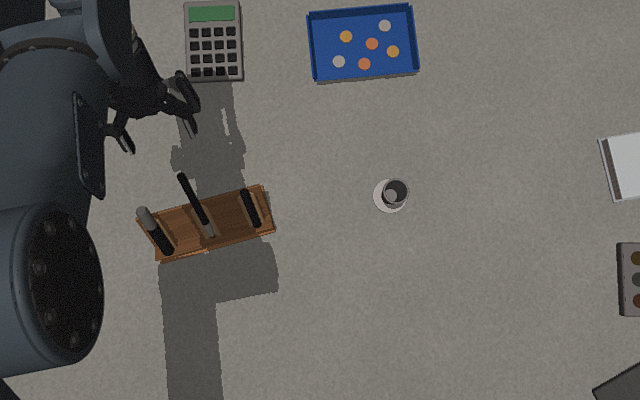

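The top view shows the open fingers at about (188,108) and (125,140), straddling the pen's extended axis. Next I approach along that axis and grip.

```bash
python3 - <<'E'
from h import *
np.set_printoptions(precision=4,suppress=True)
print(arm.movel(Bp-.044*d,speed=.1,until_force=8)); s=arm.state();print(s["t"],s["tcp_pos"],Bp-.044*d,s["ft_force"])
arm.clamp(40); s=arm.state();print(s["t"],s["finger_gap"]*85,s["ft_force"])
for n in P: cv2.imwrite(f"pics/{n}2.png",arm.get_image(n)[:,:,::-1])
z=[cv2.imread(f"pics/{n}2.png") for n in P]
cv2.imwrite("pics/z2.png",np.hstack([cv2.resize(z[0][140:290,350:530],(400,333)),cv2.resize(z[1][120:270,120:300],(400,333))]))
E
```

```text
False
5.1167 [0.5376 0.2066 0.128 ] [0.5368 0.2065 0.1275] [ 0.4297 -0.3088 -0.5563]
5.775 12.281283366888536 [ 0.4657 -0.3374  0.3047]
```

View pics/z2.png

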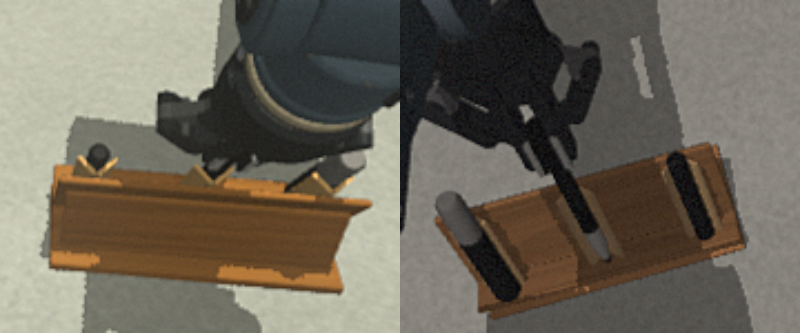

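The fingers have closed on the pen just above the rest, and the gap reads about 12 mm. Next I pull it up its axis, slightly off the slope, and lift clear.

```bash
python3 - <<'E'
from h import *
np.set_printoptions(precision=4,suppress=True)
p=arm.state()["tcp_pos"]
arm.movel(p+.10*d+.025*nn,speed=.12); s=arm.state();print(s["t"],s["finger_gap"]*85,s["ft_force"])
y=-np.array([-np.sin(A),np.cos(A),0])
q=p+.10*d+.025*nn
arm.movep([.53,.08,.32],Rm(y,np.array([0,0,-1.])))
arm.movep([*CUP,.235],Rm(np.array([0,-1.,0]),np.array([0,0,-1.])))
s=arm.state();print(s["t"],s["finger_gap"]*85,s["ft_force"],s["tcp_pos"])
for n in P: cv2.imwrite(f"pics/{n}3.png",arm.get_image(n)[:,:,::-1])
z=[cv2.imread(f"pics/{n}3.png") for n in P]
cv2.imwrite("pics/z3.png",np.hstack([cv2.resize(z[0][90:250,190:310],None,fx=3.3,fy=3.3),cv2.resize(z[1][120:280,330:450],None,fx=3.3,fy=3.3)]))
E
```

```text
6.8833 12.270534659117272 [0.5284 0.0201 0.092 ]
8.6 12.604126220619621 [0.7305 1.2679 0.162 ] [ 0.5545 -0.1472  0.2344]
```

View pics/z3.png

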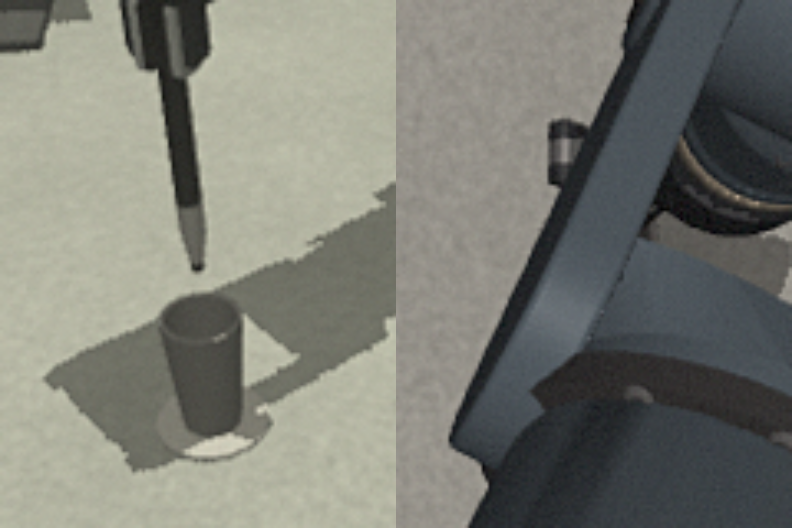

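View pics/scene3.png

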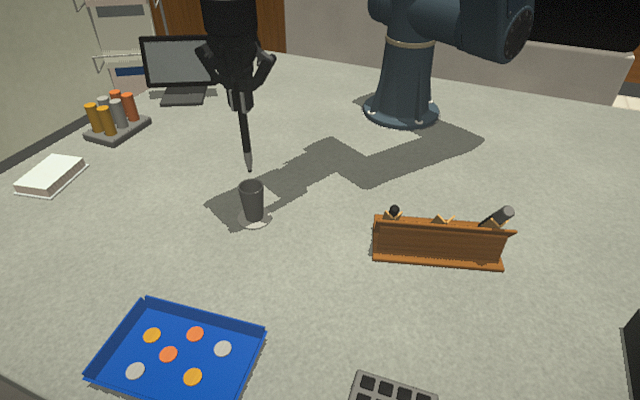

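```bash
python3 - <<'E'
from h import *
np.set_printoptions(precision=4,suppress=True)
arm.wait(.2)
s=arm.state();p=s["tcp_pos"];R=s["tcp_rot"];print(s["t"],p,R[:,2],s["ft_torque"])
im=arm.get_image("scene")[:,:,::-1];cv2.imwrite("pics/scene4.png",im)
b=im[85:182,225:265];cv2.imwrite("pics/z4.png",cv2.resize(b,None,fx=6,fy=6,interpolation=cv2.INTER_CUBIC))
ptip=p+R[:,2]*.126;print("pred tip",ptip,proj("scene",[p,p+R[:,2]*.04,p+R[:,2]*.08,ptip]).tolist())
print("rim onz",onz("scene",(250.6,186.4),.08),"disc/ tip",onz("scene",(249.4,170.9),ptip[2]))
for v in range(115,174,6):
    row=im[v,232:262].astype(int).max(1);k=np.where(row<(90 if v<152 else 118))[0]+232
    print(v,k.min() if len(k) else None,k.max() if len(k) else None,end=' | ')
E
```

```text
8.9 [ 0.5543 -0.1474  0.2357] [ 0.001  -0.0004 -1.    ] [-0.0155  0.0615  0.0033]
pred tip [ 0.5544 -0.1474  0.1097] [[241.6986964517231, 109.1703521071725], [244.32521743404652, 130.82774096159886], [246.77041459158372, 150.98999590756017], [249.3816725477385, 172.52153109660455]]
rim onz [ 0.557  -0.1467  0.08  ] disc/ tip [ 0.55   -0.15    0.1097]
115 238 245 | 121 239 246 | 127 240 247 | 133 241 248 | 139 242 248 | 145 242 249 | 151 244 249 | 157 244 251 | 163 246 251 | 169 248 251 |
```

View pics/z4.png

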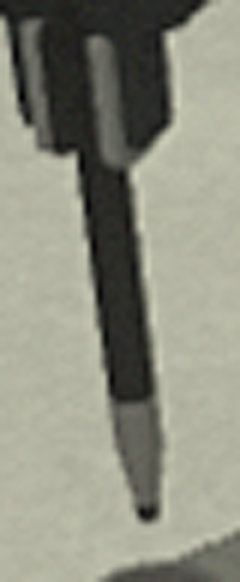

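The pen hangs vertical: its lateral position matches the prediction within 0.5 px, and the tip at (249.3,171) is 1.5 px above prediction. Clearance is large, so I lower it under a force guard.

```bash
python3 - <<'E'
from h import *
np.set_printoptions(precision=4,suppress=True)
Rd=Rm(np.array([0,-1.,0]),np.array([0,0,-1.]))
print(arm.movel([.556,-.1485,.150],Rd,speed=.08,until_force=5)); s=arm.state();print(s["t"],s["tcp_pos"],s["ft_force"])
if s["tcp_pos"][2]<.155:
    print(arm.movel([.556,-.1485,.118],speed=.025,until_force=4)); s=arm.state();print(s["t"],s["tcp_pos"],s["ft_force"],s["ft_torque"])
im=arm.get_image("scene")[:,:,::-1];cv2.imwrite("pics/scene5.png",im)
cv2.imwrite("pics/z5.png",cv2.resize(im[100:240,210:290],None,fx=4,fy=4,interpolation=cv2.INTER_CUBIC))
E
```

```text
False
10.1667 [ 0.5564 -0.1487  0.1505] [ 0.4835  0.611  -0.6578]
True
11.0167 [ 0.5561 -0.1485  0.1287] [-0.2693 -0.2671  4.5342] [-0.008   0.1022  0.0381]
```

View pics/z5.png

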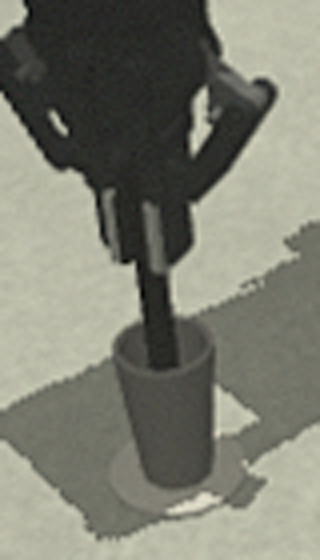

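Contact came at TCP z 0.1287, which puts the tip on the floor (0.006), and the pen stands inside the mouth. Now I release and go straight up.

```bash
python3 - <<'E'
from h import *
np.set_printoptions(precision=4,suppress=True)
arm.release(); arm.wait(.4)
p=arm.state()["tcp_pos"];print(arm.movel(p+[0,0,.13],speed=.12,until_force=10))
arm.movep([.40,-.38,.33],Rm(np.array([0,-1.,0]),np.array([0,0,-1.])));arm.wait(.5)
s=arm.state();print(s["t"],s["tcp_pos"],s["ft_force"])
for n in P: cv2.imwrite(f"pics/{n}6.png",arm.get_image(n)[:,:,::-1])
z=[cv2.imread(f"pics/{n}6.png") for n in P]
cv2.imwrite("pics/z6.png",np.hstack([cv2.resize(z[0][110:250,210:310],None,fx=4,fy=4),cv2.resize(z[1][120:260,340:440],None,fx=4,fy=4)]))
E
```

```text
False
15.0083 [ 0.4002 -0.3798  0.33  ] [ 0.198   0.0045 -0.2791]
```

View pics/z6.png

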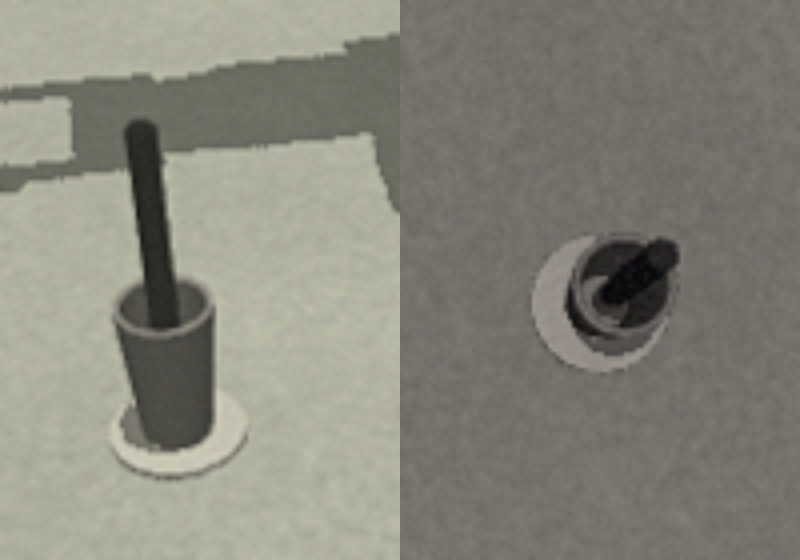

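View pics/top6.png

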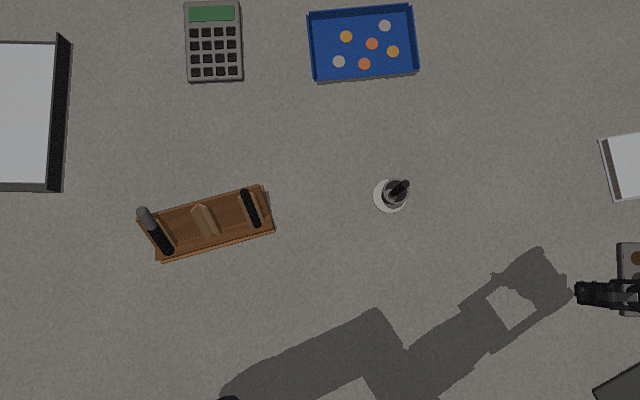

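View pics/scene6.png

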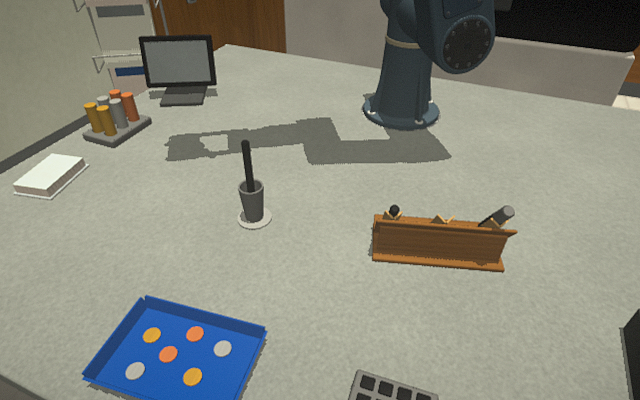

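The pen stands in the cup, with its blunt end at about (245,141) in the scene view and (405,182) in the top view. The marker and seal are where they were. I'll check its height and stability, then hand in.

```bash
python3 - <<'E'
from h import *
np.set_printoptions(precision=4,suppress=True)
X,er=tri((244.6,141.6),(405.6,182.1));print("blunt end",X,er)
arm.wait(1.0)
for n in P:
    a=cv2.imread(f"pics/{n}6.png").astype(int);b=arm.get_image(n)[:,:,::-1].astype(int)
    r=(slice(120,240),slice(215,295)) if n=="scene" else (slice(160,230),slice(360,430))
    print(n,"changed px near cup",(abs(a-b)[r].max(2)>40).sum())
    a0=cv2.imread(f"pics/{n}0.png").astype(int)
    for nm,q in (("marker",(slice(203,258),slice(136,175)) if n=="top" else (slice(204,225),slice(480,516))),("seal",(slice(186,230),slice(238,262)) if n=="top" else (slice(203,218),slice(386,402)))):
        print(nm,"changed",(abs(a0-b)[q].max(2)>40).sum())
E
```

```text
blunt end [ 0.5548 -0.1492  0.1744] 1.734049977824415e-05
scene changed px near cup 6
marker changed 0
seal changed 0
top changed px near cup 3
marker changed 0
seal changed 0
```

```bash
python3 - <<'E'
from rig import arm
print(arm.state()["t"]); arm.close_job()
E
```

```text
16.2083
the job is handed in; nothing more can be done
```

The touch pen now stands upright, tip down, in the pen cup, and I handed the job in at 16.2 s with the arm well clear. I gripped it near its blunt end, drew it up out of the middle lane and lowered it until it touched the cup floor at about 4.5 N.

- **Position:** after release, the two camera views put the blunt end at (0.555, -0.149, 0.174). A vertical pen with its tip on the cup floor would put it at z 0.176, so it sits about over the cup centre and nearly vertical.
- **Stability:** after another second, only 3–6 pixels near the cup had changed. That could be image noise or a very small settling of the pen.
- **Neighbours:** the marker and seal showed no changed pixels from the first pictures in either camera.
- **Disagreements:** the scene and top cameras differed by about 3–5 mm on the cup position. The arm hid the cup from the top camera, so the tip over the cup was checked from the scene camera alone, where it sat 1.5 px above prediction. Both were within the cup's clearance.

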